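Run the length stop out to its end stop

ROBOT

A 7-joint arm with a two-finger parallel gripper is mounted at the origin on the work surface. World frame = base frame: x ahead of the robot, y to its left, z up, the work surface at z = 0. Lengths are in mm, angles in rad, forces in N, time in s.
With the tool pointing down it reaches from about 425 to 950 mm from the base axis. Payload 16.7 kg.
Tool frame: the origin (TCP) lies at the very end of the fingers, on their centre line; the grasp point (between the pads) lies 19 mm behind it (r.grasp_offset is the distance from the TCP to the grasp point, in mm); z points along the fingers, y is the line along which they close (so a half turn about z gives the same grasp; the last joint's range is limited). The gripper opens to 94 mm and grips with 3 to 60 N. Pads are 16 mm wide; open, the fingers measure 119 mm over their backs; the gripper's body (75 mm by 177 mm) begins 78 mm behind the grasp point.
Start: joints at [1.117, 0.426, 0.074, 1.606, -0.034, 1.111, -0.067], TCP at [202.538, -643.858, 205.467] pointing down, gripper open.
Joint ranges: [-2.85, 2.85], [-0.5, 2.14], [-1.23, 1.37], [0.21, 2.46], [-1.02, 4.16], [0.16, 2.05], [-2.73, 2.73]. Speed limits (rad/s): [1.89, 1.89, 2.39, 2.39, 3.01, 3.01, 3.01].

INTERFACE

Orientations are given as a unit quaternion [w, x, y, z].
In Python, from cell import r, eyes, job, nets gives the robot as it stands.
- The arm moves only by the shell command python3 -m jog 'ROWS' [FORCE]. ROWS is JSON, a list of rows, each a list of 7 numbers: the shift along the tool's x, y, z in cm, then the turn, a rotation vector about the tool's x, y, z in rad, then the closure, from -1 (fully open) to 1 (shut), so that 0 is half open. A call has 1 to 5 rows; each row shifts and turns the commanded pose from where the row before left it, along the tool's axes as they then stand; what a row does not reach is not made up. A row lasts 1/8 s, in which the tool goes at most 62.5 mm and 10.7 degrees, less where a joint would pass 70% of its speed; a pose out of reach is approached as far as the arm can. A call with a gripper value outside its range is refused whole. The fingers move at their own pace and stop on an object; FORCE is the grip in N (left out, the last holds). Time passes only in rows, so rows that do not move let the fingers close. It gives the time, the measured TCP pose, the force, the opening and the grip force at its end, in the units of the state.
- r.read_state(): the state, without advancing time (a new reading comes with each control period).
- eyes.camera(name): name is "scene" or "side" or "wrist"; returns the picture (384x512x3 uint8, blue, green, red); there is no depth.
- eyes.camera_model(name): a dict with "camera_matrix" (3x3 intrinsics, pixels), "R" (3x3) and "t" (3): a world point X has camera coordinates R X + t. Camera axes: x right, y down, z forward; pixel columns grow to the right and rows downward; lengths in mm; the calibration is good to about 2 mm. The wrist camera is an equidistant fisheye: a pixel r from the principal point sees the ray r / f radians off the axis. A picture is of the moment at which its call begins: read the wrist's pose just before it. camera_model takes no time and is no camera call; for the wrist camera it gives the pose at the moment of the call.
- job.hand_in(): hands the job in; it is judged then, once.
Trained networks look in the newest picture that a camera, given by its name, has taken for a name from the list of things; names that differ only in an ending like _2 or _b are one class to them, and where a whole thing is asked for, a point or a joint stands for the part that bears it (a point fixed in the world has none). Each returns a list of dicts, best first, with "conf" (0 to 1); they miss things now and then, are a little off and sometimes report something else, mostly with a low value. They report only what shows in the picture. A call takes as long as a camera call.
- nets.regions_of(camera, name): "mask" (384x512 bool, what is visible of it).
- nets.pinpoint(camera, name): "position" ([x, y, z] in mm, in world coordinates, good to about 4 mm: a listed point, or the origin of a listed thing).
The state is a dict: "time_s": time; "joint_positions": joint angles; "qvel": joint speeds; "effort": joint torques, N m; "ee_pos": TCP position; "orientation": TCP orientation; "wrist_force": force on the tool from outside, world axes, zero at the start; "moment": the same for the moment, N m; "finger_gap": finger opening in mm; "grip_force": force on a finger pad.
Only numpy, scipy, OpenCV 4.12 (cv2) and the standard library are available. Lean on these libraries where they do the work, as an engineer would, in place of code of your own. Each camera call takes 0.05 s, during which the arm holds its last target. There are 200 camera calls.

TASK

On the bar-length gauge, press the lock button on the sliding carriage down with your fingertips and, keeping it held down the whole way, push the carriage along its rods until it is fully home against the tall end stop. Then let the button spring back up so that the carriage is locked there, and move clear. Do not disturb the steel blank, hammer, tin and drift around it.

Things in the scene. Friction and masses are not known exactly. Their poses are not given: they have to be found in the camera images.
- gauge: the bar-length gauge, screwed to the bench at any yaw: dark steel base plate 170 x 400 x 10 mm with two round steel rods along its y axis, a low grey bracket at its -y end, a taller grey end stop (96 mm wide, top 66 mm above the bench) with a round rubber bumper at its +y end, and an open bar trough beside the rods (centred 87 mm towards its +x). Origin on the bench, under the middle of the rods; z up; the carriage slides along its +y axis towards the end stop.
- carriage (a joint): position in m of the aluminium carriage (84 mm across the rods, 70 mm along them, top face 50 mm above the bench) along the gauge's +y: 0 at the low bracket, 0.150 fully home against the bumper. It starts between 0 and 0.05. It is clamped wherever it is (it takes over 20 N to shift) unless the button is down; with the button down it slides with 2 to 4 N and stays where it is left.
- lock_button (a joint): how far the lock button is pressed, in m: 0 up (locked), 0.007 fully down. Sprung: about 3 N to start it, 8 N fully down; its clamp eases as it goes down and is fully free from about 0.0035 on. It springs back up when let go and the carriage locks there.
- button_top (a point): centre of the top face of the lock button, a black ribbed rectangular plate on top of the carriage, 42 mm across the rods and 40 mm along them; when up its top is 59 mm above the bench, 9 mm proud of the carriage. It moves with the carriage and the button. Site axes are the gauge's.
- lip_face (a point): the carriage's upright aluminium lip, which stands beside the button on the end stop side, 56 mm across the rods, 8 mm thick, top 76 mm above the bench (17 mm above the unpressed button): this point is on its face towards the button, 22 mm along +y from the button's centre and 68 mm above the bench. Fingertips pressing the button can push against this face.
- end_stop (a point): centre of the rubber bumper's face on the end stop (110 mm from the gauge's origin along its +y, 30 mm above the bench)
- blank: loose square steel blank 20 x 20 x 90 mm lying in the trough near the -y end, its top 30 mm above the bench; origin at the centre of its underside, y along it. Leave alone.
- hammer: loose hammer lying on the bench to the left or right of the gauge; 0.26 m long, x along the handle towards the head. Leave alone.
- tin: loose closed round steel tin, 64 mm across, 85 mm high, standing on the bench beside the gauge; origin at the centre of its underside. Leave alone.
- drift: loose round tapered steel drift, up to 38 mm across, 70 mm high, standing on the bench beside the gauge; origin at the centre of its underside. Leave alone.

How it is judged (in metres and radians):
On the way, in this order (a step that is already met when the one before it is completed fails the run):
1. the lock button is pressed down before the carriage has left its starting part (value of joint lock_button above 0.0025 m and value of joint carriage below 0.065 m), for 0.1 s.
2. the carriage reaches the end stop with the button still down (value of joint lock_button above 0.002 m and value of joint carriage above 0.146 m), for 0.05 s.
At the end, for the whole second after the job is handed in: the carriage rests within 4 mm of fully home against the end stop, and the lock button is up again (within 1.5 mm), locking it (value of joint carriage above 0.146 m and value of joint lock_button below 0.0015 m and velocity of joint carriage between -0.005 and 0.005 m/s); the robot touches nothing.
It fails at once if the button came up (pressed less than 1.5 mm) while the carriage was part way along, between 70 and 140 mm (value of joint carriage between 0.07 and 0.14 m and value of joint lock_button below 0.0015 m).
It fails at once if the blank was moved more than 15 mm or lifted (distance of blank from where it was at the start of the episode above 0.015 m).
It fails at once if the hammer was moved more than 15 mm or lifted (distance of hammer from where it was at the start of the episode above 0.015 m).
It fails at once if the tin was moved more than 15 mm or lifted (distance of tin from where it was at the start of the episode above 0.015 m).
It fails at once if the drift was moved more than 15 mm or lifted (distance of drift from where it was at the start of the episode above 0.015 m).
It also fails if it takes over 38 s, if anything falls off the work surface, if the arm or the gripper's body presses on something with over 40 N, if the wrist force passes 120 N, or if a joint passes its speed limit or range.

## Working session

There is one attempt and no reset: what is moved stays moved. The work goes in short steps, Python scripts to look and compute and a shell command to move; the robot and the scene stay as the last step left them, time stands still between calls to the robot, and variables do not carry over. Pictures are saved under pics/ and viewed, at most 10 in all, crops included, and the job is handed in when it is done.

```bash
mkdir -p pics; ls
cat > h.py <<'E'
from cell import r, eyes, job, nets
import numpy as np, cv2
from scipy.spatial.transform import Rotation as Ro
def rot(s): q=s["orientation"]; return Ro.from_quat([q[1],q[2],q[3],q[0]])
def st():
    s=r.read_state(); R=rot(s)
    print("t",round(s["time_s"],2),"p",np.round(s["ee_pos"],1),"gap",round(s["finger_gap"],1),"F",np.round(s["wrist_force"],1))
    print(np.round(R.as_matrix(),3).tolist(), np.round(s["joint_positions"],2))
    return s,R
E
python3 - <<'E'
from h import *
st()
for c in("scene","side"):
    im=eyes.camera(c); cv2.imwrite(f"pics/{c}0.png",im)
    for n in("gauge","button_top","lip_face","end_stop","tin","drift","hammer","blank"):
        d=nets.pinpoint(c,n)
        print(c,n,[(np.round(x["position"],0).tolist(),round(x["conf"],2)) for x in d[:2]])
E
```

```text
pics
t 0.0 p [ 202.4 -643.5  204.8] gap 94.3 F [-0.2 -0.2 -0.1]
[[0.954, 0.3, -0.0], [0.3, -0.954, 0.001], [-0.0, -0.001, -1.0]] [ 1.12  0.43  0.07  1.61 -0.03  1.11 -0.07]
scene gauge [([545.0, -328.0, -2.0], 0.57)]
scene button_top [([611.0, 52.0, 58.0], 0.51)]
scene lip_face [([624.0, 70.0, 69.0], 0.59)]
scene end_stop [([695.0, 159.0, 30.0], 0.96), ([623.0, 71.0, 1.0], 0.7)]
scene tin [([510.0, 334.0, -2.0], 0.57)]
scene drift [([454.0, -247.0, -5.0], 0.52)]
scene hammer [([542.0, -326.0, -1.0], 0.59), ([624.0, 67.0, 71.0], 0.49)]
scene blank []
side gauge [([628.0, 71.0, 0.0], 0.61), ([610.0, 49.0, 54.0], 0.54)]
side button_top []
side lip_face [([622.0, 72.0, 61.0], 0.96)]
side end_stop [([696.0, 157.0, 28.0], 0.94)]
side tin [([509.0, 335.0, -4.0], 0.6)]
side drift [([457.0, -249.0, 3.0], 0.92)]
side hammer [([544.0, -332.0, 4.0], 0.83)]
side blank [([604.0, -98.0, 12.0], 0.85)]
```

View pics/scene0.png

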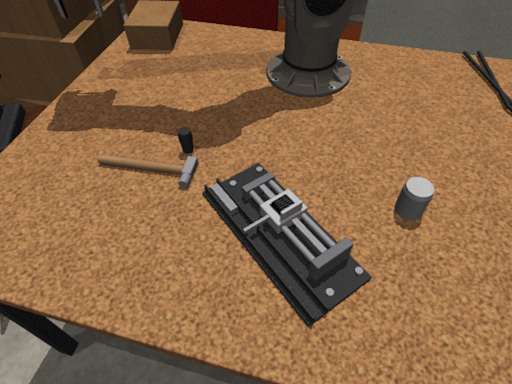

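View pics/side0.png

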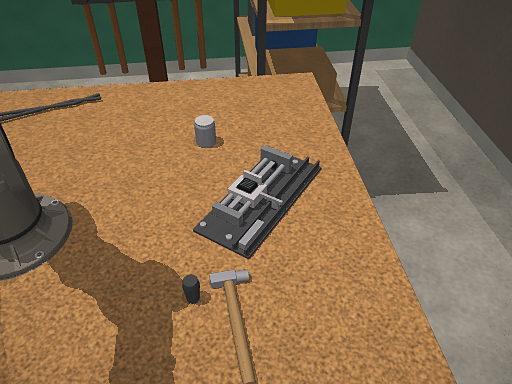

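The gauge runs from lower left to upper right. In the scene view the button is at about (285,203) and the end stop at (330,258). The nets agree with this, giving gauge +y ≈ (0.615, 0.788). The hammer, drift and tin are well off to the sides. First I'll turn the tool x axis along the gauge and close the fingers.

```bash
python3 -m jog '[[0,0,0,0,0,-0.15,1],[0,0,0,0,0,-0.15,1],[0,0,0,0,0,-0.15,1],[0,0,0,0,0,-0.15,1]]' 40
python3 - <<'E'
from h import *
s,R=st()
print(R.inv().apply(np.array([600,38,150])-s["ee_pos"])/10)
E
```

```text
time_s: 1.4
ee_pos: [202.5, -643.9, 205.5]
orientation: [-0.0, 0.898, 0.439, 0.0]
wrist_force: [-0.4, -1.0, -0.0]
finger_gap: 57.4
grip_force: 0.0
t 1.4 p [ 202.5 -643.9  205.5] gap 57.4 F [-0.4 -1.  -0. ]
[[0.614, 0.789, 0.0], [0.789, -0.614, 0.0], [0.0, 0.0, -1.0]] [ 1.21  0.43 -0.05  1.6   0.02  1.12  0.49]
[ 78.22278005 -10.49299513   5.55226201]
```

```bash
for i in 1 2; do python3 -m jog '[[5.2,-0.7,0,0,0,0,1],[5.2,-0.7,0,0,0,0,1],[5.2,-0.7,0,0,0,0,1],[5.2,-0.7,0,0,0,0,1],[5.2,-0.7,0,0,0,0,1]]' >/dev/null; done;  python3 -m jog '[[5.2,-0.7,0.5,0,0,0,1],[5.2,-0.7,1,0,0,0,1],[5.2,-0.7,1,0,0,0,1],[5.2,-0.7,1,0,0,0,1],[3,-0.7,0,0,0,0,1]]'
python3 - <<'E'
from h import *
s,R=st()
print(R.inv().apply(np.array([600,38,150])-s["ee_pos"])/10)
E
```

```text
time_s: 3.28
ee_pos: [588.9, 19.6, 169.7]
orientation: [-0.001, 0.899, 0.438, -0.0]
wrist_force: [0.5, -0.0, -0.7]
finger_gap: 0.3
grip_force: 0.0
t 3.27 p [588.9  19.6 169.7] gap 0.3 F [ 0.5 -0.  -0.7]
[[0.616, 0.787, -0.001], [0.787, -0.616, 0.001], [0.0, -0.001, -1.0]] [ 0.23  0.36 -0.46  1.82  0.18  1.01 -0.97]
[ 2.13133826 -0.25236632  1.97057616]
```

Run:
```python
from h import *
s,R=st()
P={}
for c in("wrist","side"):
    im=eyes.camera(c)
    if c=="wrist": cv2.imwrite("pics/w1.png",im)
    for n in("button_top","lip_face","end_stop"):
        d=nets.pinpoint(c,n)
        print(c,n,[(np.round(x["position"],1).tolist(),round(x["conf"],2),np.round(R.inv().apply(np.array(x["position"])-s["ee_pos"]),1).tolist()) for x in d[:2]])
```

```text
t 3.27 p [588.9  19.6 169.7] gap 0.3 F [ 0.5 -0.  -0.7]
[[0.616, 0.787, -0.001], [0.787, -0.616, 0.001], [0.0, -0.001, -1.0]] [ 0.23  0.36 -0.46  1.82  0.18  1.01 -0.97]
wrist button_top [([612.1, 51.1, 60.8], 0.71, [39.1, -1.0, 108.9])]
wrist lip_face [([625.5, 67.6, 65.6], 0.81, [60.3, -0.6, 104.1])]
wrist end_stop [([693.1, 157.5, 30.4], 0.89, [172.8, -2.7, 139.3])]
side button_top [([626.4, 73.5, 5.0], 0.72, [65.5, -3.4, 164.7]), ([610.9, 49.3, 57.0], 0.64, [36.9, -0.8, 112.7])]
side lip_face [([628.8, 71.5, 1.1], 0.26, [65.4, -0.3, 168.6]), ([605.4, -97.2, 12.3], 0.21, [-81.8, 85.2, 157.3])]
side end_stop [([696.7, 155.7, 31.1], 0.84, [173.6, 1.2, 138.6])]
```

View pics/w1.png

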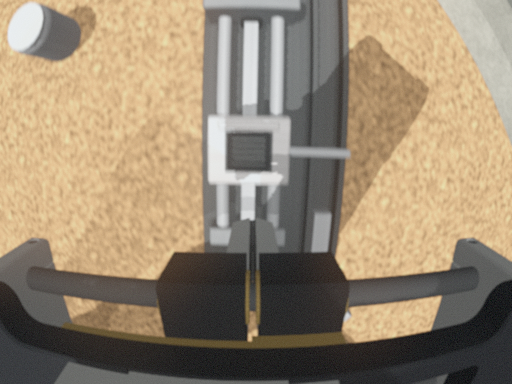

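The picture shows the gauge axis running straight up the image, so the tool is aligned. The button is at about (250,150), the lip just above it, and the end stop at the top (250,5). The button is 38.5 mm ahead of the TCP and the lip face 60 mm ahead. I'll move above the button and descend.

```bash
python3 -m jog '[[2.2,-0.1,2,0,0,0,1],[2.2,0,3,0,0,0,1],[0,0,3,0,0,0,1],[0,0,2,0,0,0,1],[0,0,0,0,0,0,1]]'; python3 -m jog '[[0,0,0.3,0,0,0,1],[0,0,0.3,0,0,0,1],[0,0,0,0,0,0,1]]'
```

```text
time_s: 4.3
ee_pos: [613.9, 51.4, 69.5]
orientation: [-0.0, 0.9, 0.437, -0.001]
wrist_force: [0.1, 0.4, -0.1]
finger_gap: 0.6
grip_force: 0.0
time_s: 4.68
ee_pos: [614.9, 52.1, 64.9]
orientation: [0.0, 0.899, 0.437, 0.0]
wrist_force: [0.2, 1.0, 0.9]
finger_gap: 0.4
grip_force: 0.0
```

Run:
```python
from h import *
st(); im=eyes.camera("wrist"); cv2.imwrite("pics/w2.png",cv2.resize(im[90:290,130:370],None,fx=2.5,fy=2.5))
```

```text
t 4.67 p [614.9  52.1  64.9] gap 0.4 F [0.2 1.  0.9]
[[0.618, 0.786, 0.001], [0.786, -0.618, 0.0], [0.0, 0.0, -1.0]] [ 0.14  0.52 -0.43  1.83  0.28  0.85 -1.09]
```

View pics/w2.png

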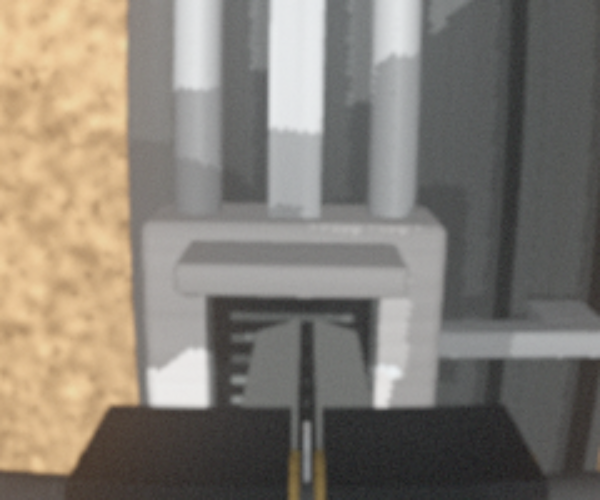

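The fingertips at crop (307,330) are centred on the ribbed button, just short of the lip at (295,280). Pressing now.

```bash
python3 -m jog '[[0,0,0.4,0,0,0,1],[0,0,0.3,0,0,0,1],[0,0,0.3,0,0,0,1],[0,0,0.2,0,0,0,1],[0,0,0,0,0,0,1]]'
```

```text
time_s: 5.35
ee_pos: [614.9, 52.2, 52.6]
orientation: [0.0, 0.899, 0.437, 0.0]
wrist_force: [-0.7, -1.5, 7.7]
finger_gap: 0.5
grip_force: 3.4
```

The force is 7.7 N with about 6.4 mm of travel, so the button is nearly fully down. Pushing along the rods.

```bash
J='python3 -m jog'; $J '[[0.3,0,0,0,0,0,1],[0.3,0,0,0,0,0,1],[0.5,0,0,0,0,0,1],[0.6,0,0,0,0,0,1],[0.6,0,0,0,0,0,1]]'
```

```text
time_s: 5.98
ee_pos: [629.3, 70.0, 52.7]
orientation: [0.0, 0.899, 0.437, 0.0]
wrist_force: [-1.2, -2.4, 6.2]
finger_gap: 0.4
grip_force: 3.4
```

```bash
python3 -m jog '[[0.7,0,0,0,0,0,1],[0.7,0,0,0,0,0,1],[0.7,0,0,0,0,0,1],[0.7,0,0,0,0,0,1],[0.7,0,0,0,0,0,1]]'; python3 -m jog '[[0.7,0,0,0,0,0,1],[0.7,0,0,0,0,0,1],[0.7,0,0,0,0,0,1],[0.7,0,0,0,0,0,1],[0.5,0,0,0,0,0,1]]'
```

```text
time_s: 6.6
ee_pos: [651.3, 97.2, 52.8]
orientation: [0.001, 0.9, 0.437, 0.0]
wrist_force: [1.3, -4.5, 6.5]
finger_gap: 0.9
grip_force: 3.3
time_s: 7.22
ee_pos: [672.1, 123.0, 52.9]
orientation: [0.001, 0.9, 0.437, 0.001]
wrist_force: [1.1, -4.9, 6.3]
finger_gap: 0.3
grip_force: 3.3
```

```bash
python3 -m jog '[[0.4,0,0,0,0,0,1],[0.4,0,0,0,0,0,1],[0.4,0,0,0,0,0,1],[0.3,0,0,0,0,0,1],[0.2,0,0,0,0,0,1]]'
```

```text
time_s: 7.85
ee_pos: [681.4, 136.3, 52.5]
orientation: [0.0, 0.9, 0.437, -0.0]
wrist_force: [-1.5, -3.1, 6.9]
finger_gap: 0.4
grip_force: 3.4
```

```bash
python3 -m jog '[[0.2,0,0,0,0,0,1],[0.2,0,0,0,0,0,1],[0,0,0,0,0,0,1]]';python3 -m jog '[[0.1,0,0,0,0,0,1],[0,0,0,0,0,0,1]]'
```

```text
time_s: 8.22
ee_pos: [683.0, 138.4, 52.3]
orientation: [0.001, 0.9, 0.437, -0.002]
wrist_force: [-7.3, -8.9, 12.0]
finger_gap: 0.5
grip_force: 7.4
time_s: 8.48
ee_pos: [683.1, 138.5, 52.4]
orientation: [0.001, 0.9, 0.436, -0.002]
wrist_force: [-12.9, -11.1, 15.7]
finger_gap: 0.5
grip_force: 9.8
```

The TCP has stopped and the horizontal force has risen to 17 N, so the carriage is against the bumper after about 110 mm, as predicted. Releasing.

```bash
python3 -m jog '[[0,0,-0.4,0,0,0,1],[0,0,-0.6,0,0,0,1],[-0.4,0,-0.5,0,0,0,1],[-0.4,0,-2,0,0,0,1],[-0.5,0,-4,0,0,0,1]]';python3 -m jog '[[-2,0,-4,0,0,0,1],[-4,0,-3,0,0,0,1],[-4,0,0,0,0,0,1],[0,0,0,0,0,0,1]]'
python3 - <<'E'
from h import *
st()
for c in("wrist","side"):
    im=eyes.camera(c); cv2.imwrite(f"pics/{c}9.png",im if c=="wrist" else cv2.resize(im[130:260,180:340],None,fx=4,fy=4,interpolation=cv2.INTER_CUBIC))
    for n in("button_top","lip_face","end_stop"):
        print(c,n,[(np.round(x["position"],1).tolist(),round(x["conf"],2)) for x in nets.pinpoint(c,n)[:1]])
E
```

```text
time_s: 9.1
ee_pos: [675.7, 130.8, 128.0]
orientation: [-0.0, 0.899, 0.437, -0.001]
wrist_force: [0.8, -0.1, 1.2]
finger_gap: -0.1
grip_force: 0.0
time_s: 9.6
ee_pos: [614.1, 49.5, 199.6]
orientation: [0.001, 0.9, 0.436, 0.001]
wrist_force: [0.0, 0.1, -0.0]
finger_gap: 0.8
grip_force: 0.0
t 9.6 p [614.1  49.5 199.6] gap 0.8 F [ 0.   0.1 -0. ]
[[0.62, 0.784, 0.002], [0.784, -0.62, -0.001], [0.0, 0.002, -1.0]] [ 0.17  0.37 -0.46  1.73  0.18  1.08 -1.01]
wrist button_top [([674.4, 127.7, 58.6], 0.81)]
wrist lip_face [([687.0, 144.8, 64.7], 0.62)]
wrist end_stop [([696.2, 160.0, 31.4], 0.73)]
side button_top [([672.0, 127.5, 58.8], 0.57)]
side lip_face [([685.8, 149.2, 61.6], 0.75)]
side end_stop [([696.3, 155.4, 29.8], 0.68)]
```

View pics/wrist9.png

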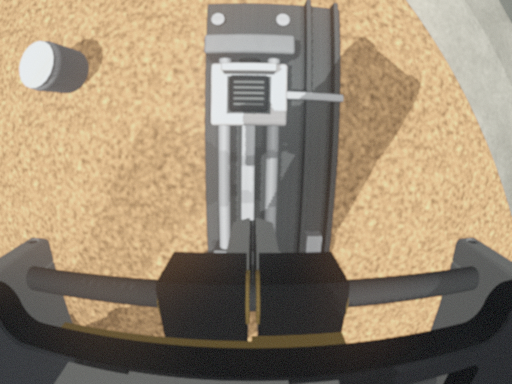

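View pics/side9.png

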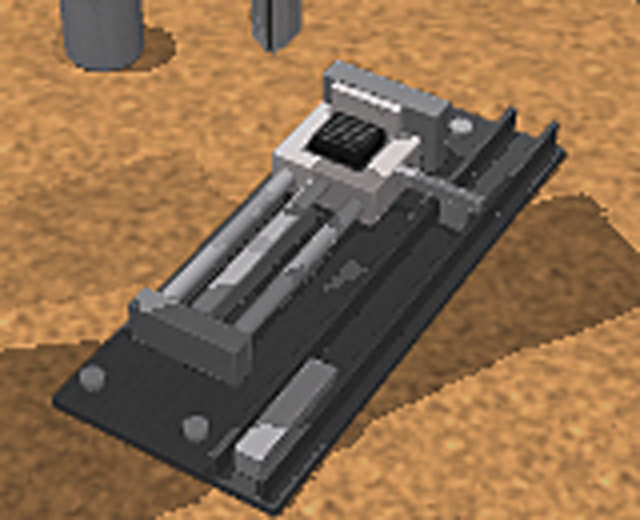

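The wrist view shows the carriage at (248,95) right up against the end stop's bumper. In the side crop the button at (345,140) stands proud and the blank is undisturbed in the trough at (290,410). Both nets put the button top at 59 mm, so it is up. Handing in.

```bash
python3 -c "
from h import *
print(job.hand_in())"
```

```text
the job is handed in; nothing more can be done
None
```

The carriage was pushed to the end stop with the button held down, the button then sprang back up, and the arm is clear; the job is handed in at about 10 s, with no verdict shown.

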